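Draw the hand lamp slantwise out of the till drawer and hold it over the voucher

TASK

The till drawer only comes out part of the way, and the long hand lamp in it reaches back under the till's top: take the lamp by its handle, raise the handle end over the drawer front and draw the lamp out slantwise through the gap, leaving the drawer open. Carry it to the voucher on the counter mat and finish while holding it still there, clear of everything but the gripper: level, window side down as it lay, about 10 cm (a hand's breadth) above the voucher, the lamp's window centred over the voucher and the lamp running along the voucher's long side, either way round. Do not disturb the other things on the counter.

Things in the scene. Friction and masses are not known exactly. Their poses are not given: they have to be found in the camera images.
- till: Grey sheet-steel till (cash drawer), fixed: 350 wide (y), 350 deep (x), 108 mm high. Origin: centre of its underside; x to its back, z up; the drawer comes out to its -x. It stands on the left, the drawer opening across the counter to the robot's right, turned up to 11 degrees. Its top panel (z = 103 to 108 mm) begins at x = -175 mm; a calculator, 18 mm high, is fixed on it at x = 10 to 165 mm.
- till_lip (a point): Point on the lower front edge of the till's top panel (x = -175, y = 76, z = 103 mm in the till's frame), straight above the middle of the lamp's channel; same axes as the till. The lamp must pass under this edge.
- till_drawer (a joint): How far the drawer is out, in m: 0 shut, 0.20 its stop; starts 0.185 to 0.20; stiff runners, about 4 N to push. The inner face of its front panel stands this far before the till's face (till x = -0.175 - value). The drawer is 330 mm long inside; its floor is 17 mm above the counter.
- drawer_front (a point): Top inner edge of the drawer's front panel, in front of the middle of the lamp's channel; axes as the till. The panel's top is 95 mm above the counter, the panel 16 mm thick. The lamp's channel is empty and 172 mm wide (86 mm to each side of this point): on till +y the drawer's side wall, top at 83 mm; on -y the black coin tray, top at 62 mm above the counter.
- lamp_center (a point): Centre (also half-way up) of the hand lamp, a bar 260 long (x), 28 mm high (z), 105 to 210 g. Black ribbed handle: x = -130 to -8 mm, 26 wide; aluminium head: x = -8 to 130 mm, 34 wide. It balances some 25 mm from here towards the handle. It lies window down along the drawer, handle to the drawer front and 8 to 53 mm short of it, 93 to 123 mm of its head hidden under the till's top.
- lamp_window (a point): Centre of the lamp's window: on its underside, 65 mm from the lamp's centre towards the head end. Axes as lamp_center (x from handle to head, z out of the back).
- lamp_butt (a point): Middle of the lamp's handle end face (130 mm from its centre, half-way up). Axes as lamp_center.
- lamp_nose (a point): Middle of the lamp's head end face (130 mm from its centre, half-way up). Axes as lamp_center.
- mat: Flat dark counter mat, fixed, 220 (x) by 160 (y) by 4 mm, on the robot's right; origin at the centre of its underside.
- voucher (a point): Centre of the paper voucher that lies in the middle of the mat, 156 (x, its long side) by 72 mm, 4.5 mm above the counter; x along its long side, z up.
- stamp: Bystander, loose: hand stamp with a turned wooden grip, foot 50 x 34 mm, 82 mm high, beyond the mat. Origin: centre of its underside.
- tape: Bystander, loose: black tape dispenser 150 x 60 x 82 mm, far side of the counter. Origin: centre of its underside.

How it is judged:
On the way, in this order (a step that is already met when the one before it is completed fails the run):
1. the lamp slants up through the gap: its handle end is higher than the drawer front while its head end is still under the till's top (height (world z) of lamp_butt above 0.1 m and x of lamp_nose in the frame of till_lip above 0.01 m and z of lamp_nose in the frame of till_lip below 0 m), for 0.05 s.
2. the whole lamp is out of the drawer, in the gripper, both ends above the drawer's rim (height (world z) of each of lamp_butt, lamp_nose above 0.095 m and contact force between lamp and the fingers above 0.5 N), for 0.05 s.
At the end, for the whole second after the job is handed in: Lamp held still by the gripper alone, window 55 to 155 mm above the counter and within 35 mm of the voucher's centre seen from above, along its long side within 17 degrees (either way round), level and window down within 14 degrees; drawer still at least 150 mm out (height (world z) of lamp_window between 0.055 and 0.155 m and horizontal distance between lamp_window and voucher below 0.035 m and angle between the x axis of lamp_center and the x axis of voucher, either way round below 0.3 rad and angle between lamp_center's own z axis and vertical below 0.25 rad and contact force between lamp and the fingers above 0.5 N and contact force between lamp and mat below 0.05 N and contact force between lamp and till below 0.05 N and contact force between lamp and stamp below 0.05 N and contact force between lamp and tape below 0.05 N and linear speed of lamp below 0.03 m/s and value of joint till_drawer above 0.15 m); the arm keeps its last pose, push and grip.
It fails at once if the stamp or the tape dispenser is shifted by more than 20 mm (distance of any of stamp, tape from where it was at the start of the episode above 0.02 m).
It also fails if it takes over 51 s, if anything falls off the work surface, if the arm or the gripper's body presses on something with over 40 N, if the wrist force passes 120 N, or if a joint passes its speed limit or range.

ROBOT

A 6-joint arm with a two-finger parallel gripper is mounted at the origin on the work surface. World frame = base frame: x ahead of the robot, y to its left, z up, the work surface at z = 0. Lengths are in m, angles in rad, forces in N, time in s.
With the tool pointing down it reaches from about 0.375 to 0.975 m from the base axis. Payload 3.8 kg.
Tool frame: the origin (TCP) lies midway between the tips of the shut fingers; the grasp point (between the pads) lies 19 mm behind it; x points along the fingers, y is the direction in which the jaws open and shut, and the axes are right-handed (so a half turn about x gives the same grasp; the last joint's range is limited). The gripper opens to 88 mm and grips with 3 to 60 N. Pads are 18 mm wide; open, the fingers measure 123 mm over their backs; the gripper's body (75 mm by 187 mm) begins 45 mm behind the grasp point.
Start: joints at [-1.236, 0.264, 1.604, -0, 1.274, -0.037], TCP at [0.245, -0.629, 0.239] pointing down, gripper open.
Joint ranges: [-2.63, 2.63], [-0.94, 2.18], [0.31, 2.57], [-1.31, 4.45], [0, 2.66], [-2.55, 2.55]. Speed limits (rad/s): [2.57, 2.57, 3.14, 3.14, 3.14, 3.14].

INTERFACE

Orientations are given as a rotation vector (axis times angle).
In Python, from cell import manip, inverse_kinematics, cams, order gives the robot as it stands. Calls block until the motion is done:
- manip.move_pose(position, orientation): joint-space move of the TCP to a pose.
- manip.move_linear(position, rate=0.15, rot=None): straight line of the TCP; rot=None keeps the orientation; rate is the mean speed in m/s.
- manip.set_joints(angles): joint-space move.
- manip.set_gripper(opening, force=None): finger opening in m; force is the grip in N (None keeps the last); returns when the fingers have stopped.
- manip.dwell(seconds).
- inverse_kinematics(position, orientation): joint angles nearest the present ones, or None.
- manip.state(): the state.
- cams.capture(name): name is "side" or "top" or "wrist"; returns a dict with "image" (400x640x3 uint8, blue, green, red), "z_map" (400x640 float32, m along the optical axis (not along the pixel's ray), 0 where there is no reading), "intrinsics" (3x3 intrinsics, pixels), "position" and "orientation" of the camera in the world; the wrist camera has in their place "T_tool_cam" (4x4, takes a point from camera to tool coordinates, whose origin is the TCP and whose axes are the tool frame's). Camera axes: x right, y down, z forward; pixel columns grow to the right and rows downward; lengths in m; the calibration is good to about 2 mm. A picture is of the moment at which its call begins: read the wrist's pose just before it.
A pose or a line that the arm cannot do raises manip.IKError and nothing moves.
- order.close_job(): hands the job in, once; it reports no verdict.
The state is a dict: "clock": time; "joint_pos": joint angles; "joint_velocities": joint speeds; "tau": joint torques, N m; "tool_pos": TCP position; "tcp_rot": TCP orientation; "contact_force": force on the tool from outside, world axes, zero at the start; "moment": the same for the moment, N m; "gripper_width": finger opening in m.
Only numpy, scipy, OpenCV 4.12 (cv2) and the standard library are available. Lean on these libraries where they do the work, as an engineer would, in place of code of your own. Each camera call takes 0.05 s, during which the arm holds its last target.

## Working session

There is one attempt and no reset: what is moved stays moved. The work goes in short steps, each a Python script; the robot and the scene stay as the last script left them, time stands still between calls to the robot, and variables do not carry over. Pictures are saved under pics/ and viewed, and the job is handed in when it is done.

```bash
ls; mkdir -p pics; python3 - <<'E'
from cell import manip, cams
import cv2
print(manip.state())
for n in ["side","top","wrist"]:
    c=cams.capture(n); cv2.imwrite(f"pics/{n}0.png",c["image"])
    print(n,c["intrinsics"],c.get("position"),c.get("orientation"),c.get("T_tool_cam"))
E
```

```text
pics
{'clock': 0.0, 'joint_pos': array([-1.23593022e+00,  2.64752974e-01,  1.60532485e+00,  1.29460097e-06,
        1.27367322e+00, -3.69032086e-02]), 'joint_velocities': array([ 0.00036889, -0.00199195,  0.00044038,  0.0005547 , -0.00061728,
        0.00099862]), 'tau': array([-2.00367147e-03, -5.02112424e+01, -3.56877744e+01,  7.25941476e-02,
        2.92084424e-02, -1.54550630e-04]), 'tool_pos': array([ 0.24497645, -0.62824652,  0.23741464]), 'tcp_rot': array([ 2.01886536,  0.38191319, -2.01952107]), 'contact_force': array([ 0.51944361, -0.02402324, -0.54174129]), 'moment': array([ 0.0221011 , -0.00202222, -0.01795969]), 'gripper_width': 0.08796388486434892}
side [[371.93368901   0.         313.9720069 ]
 [  0.         371.93368901 201.55248628]
 [  0.           0.           1.        ]] [ 0.50157595 -0.67885715  0.63678838] [-2.2020304   0.16580849 -0.10544741] None
top [[394.3537974    0.         318.79344529]
 [  0.         394.3537974  196.91081923]
 [  0.           0.           1.        ]] [0.43570612 0.05621552 0.93919487] [-2.11181458  2.12325837 -0.21264419] None
wrist [[337.14160241   0.         316.97173103]
 [  0.         337.14160241 193.33621752]
 [  0.           0.           1.        ]] None None [[-1.23510390e-03 -3.25180376e-01  9.45651203e-01 -1.45708742e-01]
 [ 9.99999065e-01 -9.56921089e-04  9.77031264e-04  2.99326995e-04]
 [ 5.87202186e-04  9.45651525e-01  3.25181254e-01 -8.60794291e-02]
 [ 0.00000000e+00  0.00000000e+00  0.00000000e+00  1.00000000e+00]]
```

View pics/side0.png

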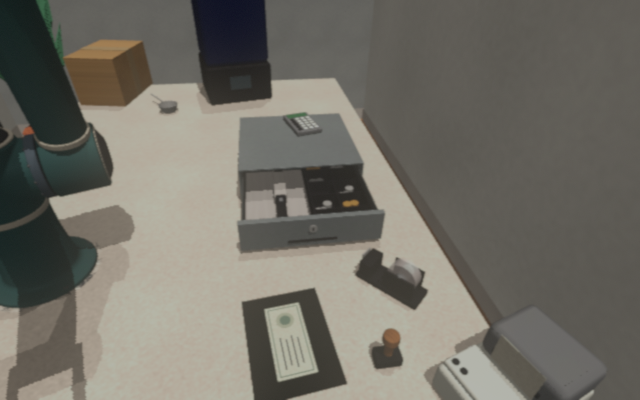

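View pics/top0.png

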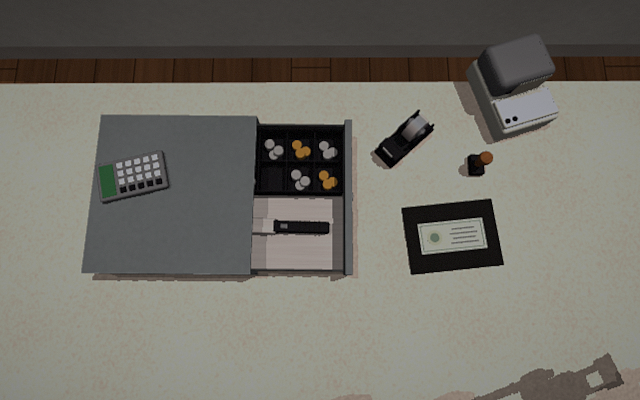

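View pics/wrist0.png

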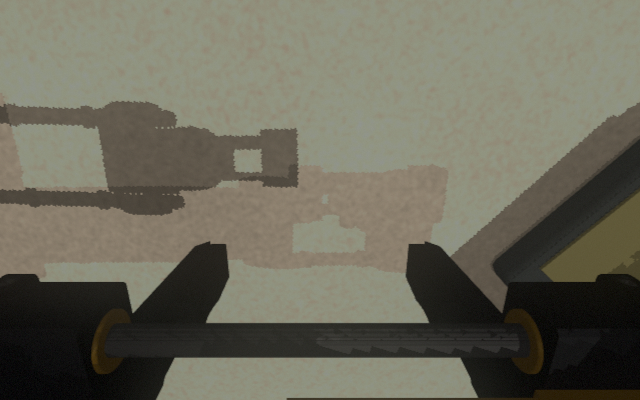

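The side view shows the open drawer (front panel from about (240,215) to (382,210)), with the lamp handle at about (281,203). In the top view the lamp handle is at cols 274-329, row ~228. The till's top corners are (100,115), (256,116), (251,273) and (83,272), the drawer front is at col ~348, and the voucher is at (452,237). The stamp is at (480,163) and the tape at (405,138), both beyond the mat. Next I'll measure.

```bash
cat > h.py <<'E'
import numpy as np, cv2
from scipy.spatial.transform import Rotation as R
def cast(c,uv,z):
    K=c["intrinsics"]; uv=np.atleast_2d(uv).astype(float)
    d=np.c_[(uv[:,0]-K[0,2])/K[0,0],(uv[:,1]-K[1,2])/K[1,1],np.ones(len(uv))]
    Rm=R.from_rotvec(np.ravel(c["orientation"])).as_matrix() if np.size(c["orientation"])==3 else np.array(c["orientation"])
    w=d@Rm.T; p=np.array(c["position"])
    return p+w*((z-p[2])/w[:,2])[:,None]
def cloud(c):
    K=c["intrinsics"]; h,w=c["z_map"].shape; u,v=np.meshgrid(np.arange(w),np.arange(h)); Z=c["z_map"]
    P=np.stack([(u-K[0,2])/K[0,0]*Z,(v-K[1,2])/K[1,1]*Z,Z],-1)
    return P@R.from_rotvec(c["orientation"]).as_matrix().T+np.array(c["position"])
def rect(mask):
    cs,_=cv2.findContours(mask.astype(np.uint8),cv2.RETR_EXTERNAL,cv2.CHAIN_APPROX_NONE)
    k=max(cs,key=cv2.contourArea); return cv2.minAreaRect(k),k
E
python3 - <<'E'
from h import *
from cell import cams
np.set_printoptions(precision=4,suppress=True)
c=cams.capture("top"); im=c["image"]; hsv=cv2.cvtColor(im,cv2.COLOR_BGR2HSV)
np.savez("top.npz",**{k:c[k] for k in c if c[k] is not None})
def win(m,x0,x1,y0,y1):
    o=np.zeros_like(m); o[y0:y1,x0:x1]=m[y0:y1,x0:x1]; return o
def show(name,m,z):
    r,k=rect(m); b=cv2.boxPoints(r); P=cast(c,b,z)[:,:2]
    print(name,"px",np.array(r[0]),np.array(r[1]),"\n",P,"center",P.mean(0),"sides",np.linalg.norm(P[1]-P[0]),np.linalg.norm(P[2]-P[1]))
    return P
show("voucher",win(hsv[...,2]>90,406,500,205,268),.0045)
show("mat",win(hsv[...,2]<60,395,510,190,285),.004)
show("handle",win(hsv[...,2]<60,262,338,208,245),.045)
P=cloud(c)
for uv in [(200,240),(348,150),(348,250),(300,227),(260,226),(285,250),(335,150),(265,226),(310,227),(260,210)]: print(uv,P[uv[1],uv[0]],im[uv[1],uv[0]])
# till top
m=(abs(P[...,2]-.108)<.006)&(P[...,1]>0.05)
m=win(m,60,262,90,300); show("till",cv2.morphologyEx(m.astype(np.uint8),cv2.MORPH_CLOSE,np.ones((25,25))),.108)
m=(abs(P[...,2]-.095)<.006); m=win(m,335,365,90,300); show("front",m,.095)
cv2.imwrite("pics/crop.png",cv2.resize(im[180:290,235:365],None,fx=6,fy=5,interpolation=cv2.INTER_CUBIC))
E
```

```text
voucher px [452.  235.5] [31.1437 67.417 ] 
 [[ 0.5579 -0.1792]
 [ 0.574  -0.3408]
 [ 0.5003 -0.342 ]
 [ 0.4846 -0.1829]] center [ 0.5292 -0.2612] sides 0.16232777680564509 0.07377446689491206
mat px [452.2852 236.0234] [67.4938 95.0056] 
 [[ 0.5967 -0.1443]
 [ 0.6207 -0.3741]
 [ 0.4606 -0.3761]
 [ 0.4383 -0.1539]] center [ 0.5291 -0.2621] sides 0.2309932258367076 0.1601123498216537
handle px [301.5 227. ] [14. 55.] 
 [[0.5625 0.1571]
 [0.5618 0.0314]
 [0.5298 0.0317]
 [0.5305 0.1566]] center [0.5461 0.0942] sides 0.12572378440940102 0.03204186217477023
(200, 240) [0.5119 0.3047 0.1086] [93 92 90]
(348, 150) [ 0.7127 -0.0115  0.0942] [95 94 92]
(348, 250) [ 0.4902 -0.0069  0.0952] [97 97 96]
(300, 227) [0.5458 0.0975 0.0472] [21 20 22]
(260, 226) [0.5487 0.1886 0.0465] [123 128 136]
(285, 250) [0.4961 0.1336 0.0163] [138 144 154]
(335, 150) [0.7353 0.0145 0.0257] [71 72 73]
(265, 226) [0.5488 0.1774 0.0452] [144 149 155]
(310, 227) [0.5458 0.0748 0.0468] [21 20 19]
(260, 210) [0.5899 0.1933 0.0206] [119 123 132]
till px [168.5499 193.5079] [172.9538 159.4694] 
 [[0.4472 0.5477]
 [0.7992 0.5825]
 [0.7913 0.194 ]
 [0.4402 0.1897]] center [0.6195 0.3785] sides 0.35368029153314795 0.38851170971057924
front px [347.7461 196.502 ] [155.0421   7.531 ] 
 [[ 0.7861 -0.0024]
 [ 0.7862 -0.0195]
 [ 0.4401 -0.0146]
 [ 0.4401  0.0012]] center [ 0.6131 -0.0088] sides 0.017131460789639806 0.34608872420822345
```

View pics/crop.png

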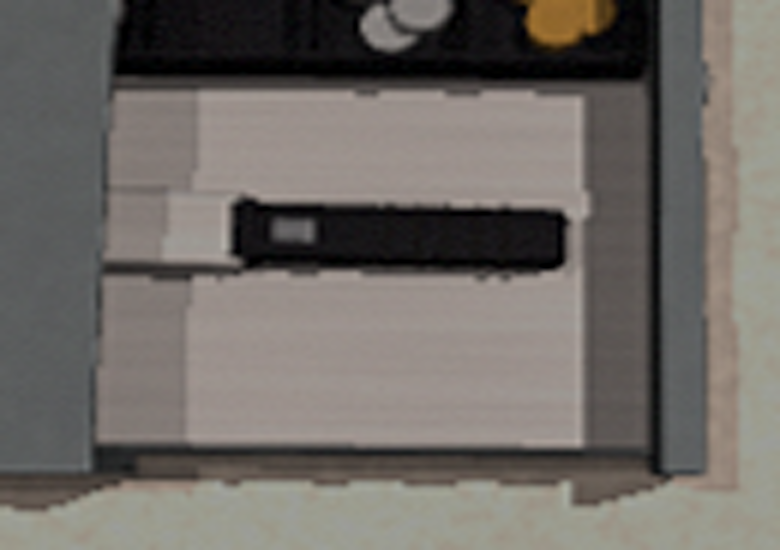

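The crop shows the black handle (crop px 235-565, row ~235), the aluminium head running under the till's edge, and the front panel at crop col 660-705. I'll fit the edges precisely next.

```bash
python3 - <<'E'
from h import *
np.set_printoptions(precision=4,suppress=True)
c=dict(np.load("top.npz")); im=c["image"].astype(float); g=im.mean(2); P=cloud(c)
def fit(uv,z,n):
    q=cast(c,uv,z)[:,:2]; l=cv2.fitLine(q.astype(np.float32),cv2.DIST_HUBER,0,.01,.01).ravel()
    print(n,"dir deg",np.degrees(np.arctan2(l[1],l[0])),"pt",l[2:],len(q)); return l
# drawer front panel inner/outer edges via depth height
H=P[...,2]
def edge(rows,cols,th,z,name,rising):
    uv=[]
    for r in rows:
        h=H[r,cols[0]:cols[1]]; ok=(h>th)
        i=np.flatnonzero(ok)
        if len(i)==0: continue
        uv.append((cols[0]+(i[0]-.5 if rising else i[-1]+.5),r))
    return fit(uv,z,name)
edge(range(125,268),(338,362),.085,.095,"front inner",True)
edge(range(125,268),(338,362),.085,.095,"front outer",False)
edge(range(120,268),(200,275),.09,.108,"till front edge(108)",False)
# lamp handle edges: head via height
for c0,c1,n in [(276,327,"handle"),(253,270,"head")]:
    top=[];bot=[]
    for u in range(c0,c1):
        i=np.flatnonzero(H[205:250,u]>.035)+205
        if len(i)==0: continue
        top.append((u,i[0]-.5)); bot.append((u,i[-1]+.5))
    a=fit(top,.045,n+" far"); b=fit(bot,.045,n+" near")
row=[(u) for u in range(270,340) if H[227,u]>.035]; print(row[0],row[-1], cast(c,[(row[-1]+.5,227)],.045), H[227,row[5]:row[-1]:8])
E
```

```text
front inner dir deg -0.50891143 pt [ 0.5987 -0.0002] 143
front outer dir deg -1.2529596 pt [ 0.604  -0.0169] 143
till front edge(108) dir deg -0.742399 pt [0.6472 0.1954] 148
handle far dir deg 87.7232 pt [0.5624 0.1032] 51
handle near dir deg 88.132645 pt [0.5349 0.0928] 51
head far dir deg 89.693184 pt [0.5684 0.1892] 17
head near dir deg 89.69081 pt [0.534  0.1843] 17
270 328 [[0.5458 0.0327 0.045 ]] [0.0459 0.0478 0.0466 0.0476 0.0461 0.0479 0.0483]
```

```bash
cat > plan.py <<'E'
from h import *
BUTT=np.array([.5467,.0335]); AX=np.array([.030,1.0]); AX/=np.linalg.norm(AX)
C=BUTT+.130*AX; GO=-.051      # grasp, lamp x
VO=np.array([.529,-.2618]); VAX=np.array([-.099,.995]); VAX/=np.linalg.norm(VAX)
def rotv(ax,th,s=1):
    # lamp x axis horizontally along ax, nose down by th ; tool x = -lamp z
    ax=np.r_[ax,0]; lx=ax*np.cos(th)-np.array([0,0,np.sin(th)]); lz=ax*np.sin(th)+np.array([0,0,np.cos(th)])
    X=-lz; Z=s*lx; Y=np.cross(Z,X)
    return R.from_matrix(np.c_[X,Y,Z]).as_rotvec(), lx, lz
def tcp_from_center(c,lx,lz,dz): # dz = TCP height above lamp mid in lamp frame
    return np.asarray(c)+GO*lx+dz*lz
E
python3 - <<'E'
from plan import *
from cell import manip, inverse_kinematics as ik
np.set_printoptions(precision=3,suppress=True)
s=manip.state(); print(R.from_rotvec(s["tcp_rot"]).as_matrix())
for sg in (1,-1):
    print("sg",sg)
    for n,ax,th,p in [("pre",AX,0,[*(C+GO*AX),.2]),("grasp",AX,0,[*(C+GO*AX),.027]),("tilt",AX,np.radians(19),[.55,.125,.09]),("out",AX,np.radians(19),[.54,-.12,.19]),("fin",VAX,0,[*(VO-.116*VAX),.119])]:
        print(n,np.array(p),ik(p,rotv(ax,th,sg)[0]))
E
```

```text
[[-0.     0.363 -0.932]
 [ 0.001 -0.932 -0.363]
 [-1.    -0.001 -0.   ]]
sg 1
pre [0.549 0.112 0.2  ] None
grasp [0.549 0.112 0.027] None
tilt [0.55  0.125 0.09 ] None
out [ 0.54 -0.12  0.19] None
fin [ 0.54  -0.377  0.119] [-0.647  0.328  1.752  0.     1.062  2.395]
sg -1
pre [0.549 0.112 0.2  ] [ 0.158  0.076  1.895 -0.     1.17   0.188]
grasp [0.549 0.112 0.027] [ 0.158  0.273  2.025 -0.     0.843  0.188]
tilt [0.55  0.125 0.09 ] [ 0.361  0.281  1.913 -0.344  1.102  0.572]
out [ 0.54 -0.12  0.19] [-0.063  0.069  1.958 -0.368  1.13   0.128]
fin [ 0.54  -0.377  0.119] [-0.647  0.328  1.752 -0.     1.062 -0.746]
```

```bash
python3 - <<'E'
from plan import *
from cell import manip, cams
np.set_printoptions(precision=4,suppress=True)
rv=rotv(AX,0,-1)[0]
manip.move_pose([.545,-.02,.26],rv)
manip.move_pose([*(C+GO*AX),.15],rv)
s=manip.state(); c=cams.capture("wrist"); cv2.imwrite("pics/w1.png",c["image"])
print(s["clock"],s["tool_pos"],s["contact_force"],manip.state()["joint_pos"])
T=np.eye(4); T[:3,:3]=R.from_rotvec(s["tcp_rot"]).as_matrix(); T[:3,3]=s["tool_pos"]; T=T@c["T_tool_cam"]
c["position"]=T[:3,3]; c["orientation"]=R.from_matrix(T[:3,:3]).as_rotvec()
np.savez("w1.npz",**{k:c[k] for k in c if c[k] is not None})
E
```

```text
3.3417 [0.5498 0.1119 0.1507] [0.0267 0.8739 0.6588] [ 0.1561  0.1207  1.9413 -0.0007  1.0771  0.187 ]
```

View pics/w1.png

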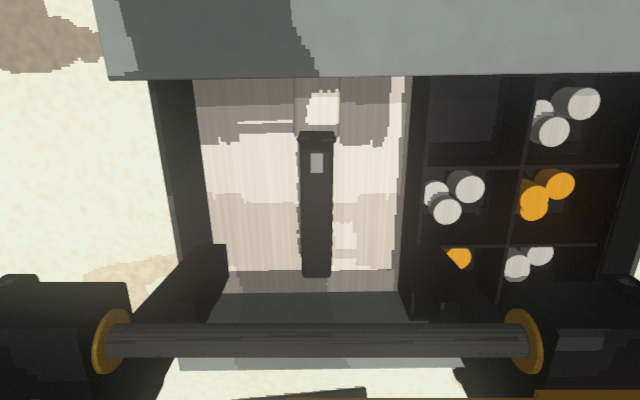

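The wrist view shows the handle centred at col ~317 (302-334), the joint to the head at row ~135, the butt at row ~276 and the till lip at row ~75. I'll cross-check these against the top view.

```bash
python3 - <<'E'
from plan import *
np.set_printoptions(precision=4,suppress=True)
c=dict(np.load("w1.npz")); g=c["image"].max(2)
for r in (150,200,240,260):
    i=np.flatnonzero(g[r,285:350]<70)+285
    print(r,i[0],i[-1],cast(c,[(i[0]-.5,r),(i[-1]+.5,r)],.045)[:,:2].ravel())
print("butt,joint",cast(c,[(317,266),(317,276),(317,133)],.045)[:,:2], "butt low",cast(c,[(317,276)],.031))
print("lip",cast(c,[(250,76),(317,76)],.108)[:,:2],cast(c,[(317,78)],.103)[:,:2],"walls",cast(c,[(152,90),(195,262)],.083)[:,:2],cast(c,[(407,90),(399,250)],.062)[:,:2])
print("front inner",cast(c,[(300,318)],.095))
print("planned",C,C+GO*AX)
E
```

```text
150 301 332 [0.5396 0.1452 0.5638 0.1445]Traceback (most recent call last):
  File "<stdin>", line 6, in <module>
IndexError: index 0 is out of bounds for axis 0 with size 0
```

```bash
python3 - <<'E'
from plan import *
np.set_printoptions(precision=4,suppress=True)
c=dict(np.load("w1.npz")); g=c["image"].max(2)
for r in (150,200,240,260):
    i=np.flatnonzero(g[r,285:350]<100)+285
    if len(i): print(r,i[0],i[-1],cast(c,[(i[0]-.5,r),(i[-1]+.5,r)],.045)[:,:2].ravel())
print("butt,joint",cast(c,[(317,266),(317,276),(317,133)],.045)[:,:2], "butt low",cast(c,[(317,276)],.031))
print("lip",cast(c,[(250,76),(317,76)],.108)[:,:2],cast(c,[(317,78)],.103)[:,:2],"walls",cast(c,[(152,90),(195,262)],.083)[:,:2],cast(c,[(407,90),(399,250)],.062)[:,:2])
print("planned",C,C+GO*AX)
E
```

```text
150 300 332 [0.5389 0.1452 0.5638 0.1445]
200 300 331 [0.537  0.105  0.5624 0.1043]
240 300 331 [0.5353 0.0698 0.5618 0.069 ]
260 302 330 [0.5361 0.0509 0.5607 0.0502]
butt,joint [[0.5491 0.0447]
 [0.5488 0.0349]
 [0.5525 0.1576]] butt low [[0.5485 0.0259 0.031 ]]
lip [[0.5183 0.1985]
 [0.5536 0.1974]] [[0.5536 0.1964]] walls [[0.4536 0.1925]
 [0.462  0.0737]] [[0.6133 0.1869]
 [0.6138 0.0673]]
planned [0.5506 0.1634] [0.5491 0.1125]
```

The two views agree within 1-2 mm, so I'll grasp.

```bash
python3 - <<'E'
from plan import *
from cell import manip, cams
np.set_printoptions(precision=4,suppress=True)
manip.set_gripper(.060,50)
g=np.r_[C+GO*AX,.027]
manip.move_linear([g[0],g[1],.05],rate=.12)
manip.move_linear(g,rate=.05)
s=manip.state(); print(s["clock"],s["tool_pos"],s["contact_force"])
manip.set_gripper(0.0,50)
s=manip.state(); print(s["clock"],s["tool_pos"],s["contact_force"],s["gripper_width"])
for n in ("side",):
    c=cams.capture(n); cv2.imwrite("pics/s2.png",cv2.resize(c["image"][140:260,210:410],None,fx=4,fy=4))
E
```

```text
5.5667 [0.5488 0.1124 0.0266] [ 0.4022  0.5826 -0.0452]
6.175 [0.5493 0.1125 0.0272] [0.3268 0.3597 0.7097] 0.025253790935925374
```

View pics/s2.png

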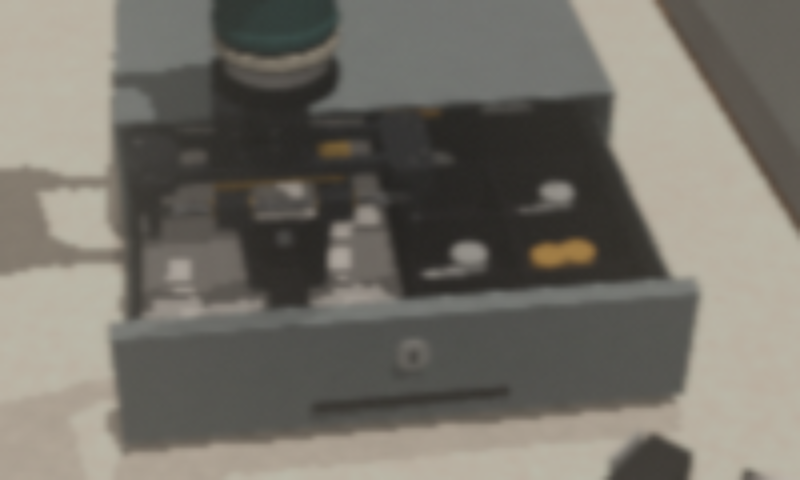

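The gripper is closed on the handle at a width of 25.3 mm, with no contact force. Now I'll raise the handle end, pivoting about the nose.

```bash
python3 - <<'E'
from plan import *
from cell import manip, cams
np.set_printoptions(precision=4,suppress=True)
DZ=-.004
def pose(nose,thd,ax=AX):
    rv,lx,lz=rotv(ax,np.radians(thd),-1); return tcp_from_center(np.asarray(nose)-.13*lx,lx,lz,DZ),rv
n0=np.r_[C+.13*AX,.036]
for th in (0,6.5,13,19):
    p,rv=pose(n0,th); manip.move_linear(p,rate=.08,rot=rv)
    s=manip.state(); print(th,s["clock"],s["tool_pos"]-p,s["contact_force"],s["moment"],s["gripper_width"])
manip.dwell(.1)
for n in ("side","top"):
    c=cams.capture(n); cv2.imwrite(f"pics/{n}3.png",c["image"])
E
```

```text
0 6.475 [0.     0.     0.0002] [ 0.2678 -0.533  -2.2028] [-0.0458 -0.0825 -0.0328] 0.02606083565800547
6.5 6.8833 [ 0.      0.0006 -0.0001] [-1.1629 -0.5643 -2.0499] [ 0.025  -0.0893 -0.0102] 0.025714334495096348
13 7.2917 [-0.0004  0.0001 -0.0007] [ 0.0096  0.4142 -1.7807] [ 0.0908 -0.0906  0.0112] 0.025732407058409484
19 7.675 [-0.0003 -0.     -0.0007] [ 0.4817  0.5638 -2.1298] [ 0.2465 -0.0959 -0.0125] 0.025801739798699378
```

View pics/side3.png

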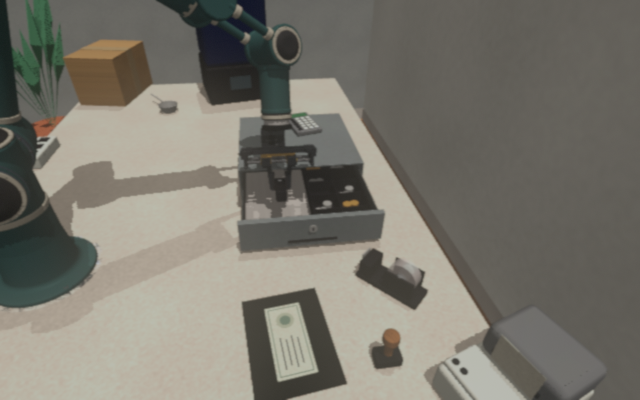

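View pics/top3.png

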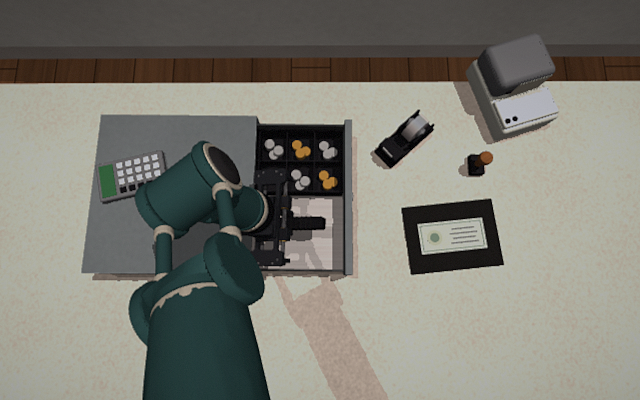

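The top view shows the handle end now at col ~326, row 222, and the side view shows it above the drawer front at (281,197). I'll check its slope from depth.

```bash
python3 - <<'E'
from plan import *
from cell import manip, cams
np.set_printoptions(precision=4,suppress=True)
c=cams.capture("top"); P=cloud(c); 
for u in range(296,330,4): print(u,P[222,u],c["image"][222,u].max())
E
```

```text
296 [0.5479 0.1028 0.1161] 17
300 [0.5475 0.0942 0.1188] 26
304 [0.5473 0.0858 0.1203] 20
308 [0.5467 0.0773 0.124 ] 22
312 [0.5463 0.069  0.1269] 20
316 [0.5458 0.0607 0.1299] 20
320 [0.5451 0.0524 0.1346] 22
324 [0.5474 0.0439 0.1179] 0
328 [0.5611 0.033  0.0165] 185
```

The slope is about 20° and the butt centre is about 0.12 m high, as planned. Sliding it out along the slant.

```bash
python3 - <<'E'
from plan import *
from cell import manip, cams
np.set_printoptions(precision=4,suppress=True)
DZ=-.004
rv,lx,lz=rotv(AX,np.radians(19),-1)
n0=np.r_[C+.13*AX,.036]
for d in (.04,.08,.12,.18,.27):
    p=tcp_from_center(n0-d*lx-.13*lx,lx,lz,DZ); manip.move_linear(p,rate=.12)
    s=manip.state(); print(d,s["clock"],s["tool_pos"]-p,s["contact_force"],s["moment"],s["gripper_width"])
for n in ("side","top"):
    c=cams.capture(n); cv2.imwrite(f"pics/{n}4.png",c["image"])
P=cloud(c); np.save("P4.npy",P)
E
```

```text
0.04 8.4083 [ 0.0001 -0.0004  0.0003] [-0.291   0.4767 -1.8143] [ 0.2034 -0.0774  0.062 ] 0.0257998550230998
0.08 8.8917 [0.0001 0.     0.    ] [-1.1223  0.5569 -1.5337] [ 0.1673 -0.0864  0.0204] 0.025855145691489174
0.12 9.375 [ 0.      0.0001 -0.    ] [ 0.4216  0.5013 -1.6323] [ 0.2302 -0.0734  0.0126] 0.025422378543897315
0.18 10.025 [-0.0001  0.0002 -0.0002] [-0.3674  0.3615 -2.1956] [ 0.1672 -0.0891  0.0363] 0.02572660100682693
0.27 10.925 [-0.0002  0.0004 -0.0004] [-0.2312 -0.6468 -1.8846] [ 0.1984 -0.0303 -0.0612] 0.025698793727538013
```

View pics/side4.png

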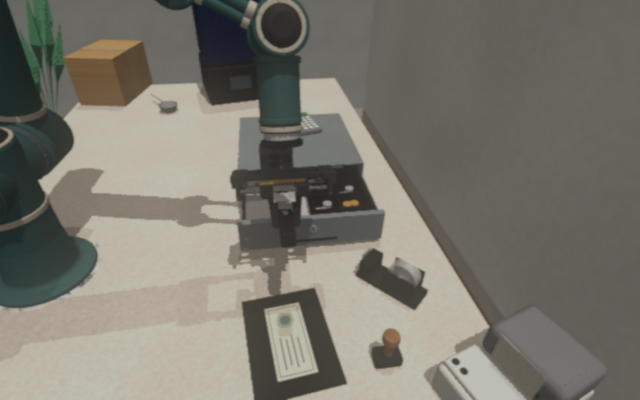

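View pics/top4.png

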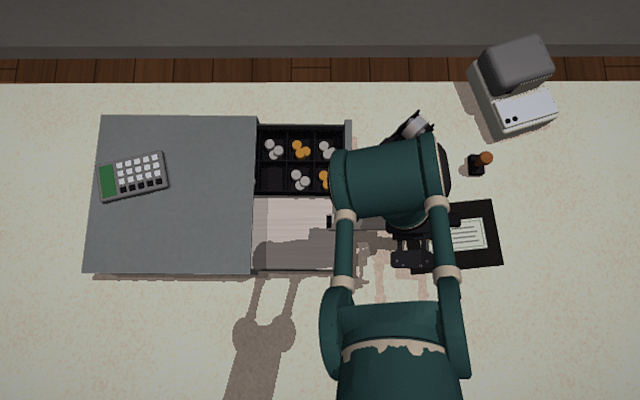

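The lamp is out (butt at (288,243) in the side view) and the drawer is still open. Now I'll level the lamp, carry it over and lower it.

```bash
python3 - <<'E'
from plan import *
from cell import manip, cams
np.set_printoptions(precision=4,suppress=True)
DZ=-.004
s=manip.state(); p=s["tool_pos"]
rv,lx,lz=rotv(AX,0,-1)
manip.move_linear([p[0],p[1]-.02,p[2]+.03],rate=.06,rot=rv)
rv,lx,lz=rotv(VAX,0,-1)
f=tcp_from_center(np.r_[VO,.119]-.065*lx,lx,lz,DZ)
manip.move_linear([f[0],f[1],.2],rate=.12,rot=rv)
manip.move_linear(f,rate=.08)
manip.dwell(.3)
s=manip.state(); print(s["clock"],s["tool_pos"]-f,s["contact_force"],s["moment"],s["gripper_width"])
for n in ("side","top","wrist"):
    c=cams.capture(n); cv2.imwrite(f"pics/{n}5.png",c["image"]); 
    if n=="wrist":
        T=np.eye(4); T[:3,:3]=R.from_rotvec(s["tcp_rot"]).as_matrix(); T[:3,3]=s["tool_pos"]; T=T@c["T_tool_cam"]
        c["position"]=T[:3,3]; c["orientation"]=R.from_matrix(T[:3,:3]).as_rotvec()
    np.savez(f"{n}5.npz",**{k:c[k] for k in c if c[k] is not None})
E
```

```text
15.2917 [ 0.0002 -0.0002  0.0005] [-0.1087  0.7641 -1.6772] [-0.0798 -0.0768 -0.0287] 0.02537408583752777
```

View pics/side5.png

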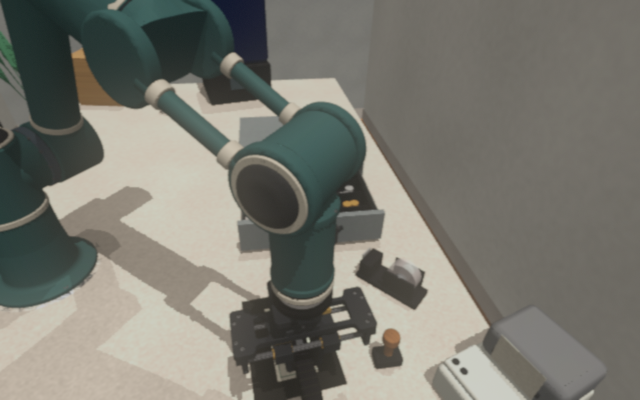

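View pics/top5.png

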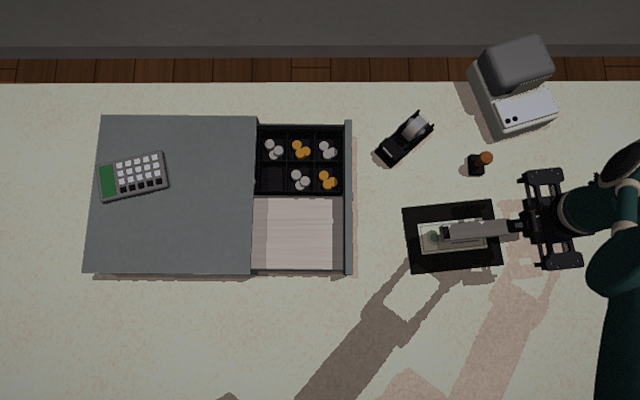

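View pics/wrist5.png

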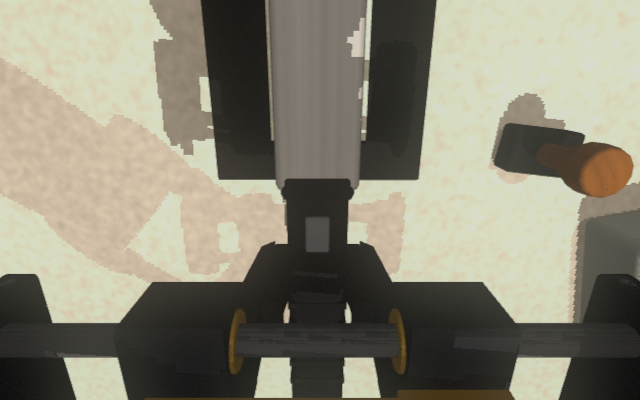

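The top view shows the lamp head (cols 440-510, row ~231) over the voucher. The stamp, tape and drawer are unmoved. I'll measure the lamp's pose.

```bash
python3 - <<'E'
from plan import *
np.set_printoptions(precision=4,suppress=True)
c=dict(np.load("top5.npz")); P=cloud(c); H=P[...,2]
m=np.zeros(H.shape,bool); m[205:260,430:508]=(H[205:260,430:508]>.09)
r,k=rect(m); q=P[m]; print(m.sum())
cv2.imwrite("pics/m.png",m*255)
a=np.linalg.lstsq(np.c_[q[:,:2],np.ones(len(q))],q[:,2],rcond=None)[0]
ctr=q.mean(0); print("mean",ctr,"slope along VAX deg",np.degrees(np.arctan(a[:2]@VAX)),"across",np.degrees(np.arctan(a[:2]@[VAX[1],-VAX[0]])))
t,b=[],[]
for u in range(446,505):
    i=np.flatnonzero(m[:,u]); t.append((u,i[0]-.5)); b.append((u,i[-1]+.5))
for e in (t,b):
    l=cv2.fitLine(cast(c,e,.133)[:,:2].astype(np.float32),cv2.DIST_HUBER,0,.01,.01).ravel(); print("edge",l,np.degrees(np.arctan2(l[0],l[1])))
uu=np.flatnonzero(m[228:234].any(0)); print("nose px",uu[0]); nose=cast(c,[(uu[0]-.5,231)],.133)[0]; print("nose",nose,"window est",nose[:2]-.065*VAX,"voucher",VO)
E
```

```text
1188
mean [ 0.527  -0.2567  0.1471] slope along VAX deg 45.031434845023654 across -71.844075259004
edge [ 0.0976 -0.9952  0.5466 -0.2645] 174.39964
edge [ 0.099  -0.9951  0.5115 -0.2685] 174.3181
nose px 437
nose [ 0.5255 -0.1863  0.133 ] window est [ 0.5319 -0.251 ] voucher [ 0.529  -0.2618][ WARN:0@0.497] global loadsave.cpp:1063 imwrite_ Unsupported depth image for selected encoder is fallbacked to CV_8U.
```

```bash
python3 - <<'E'
from plan import *
np.set_printoptions(precision=4,suppress=True)
c=dict(np.load("top5.npz")); P=cloud(c)
for u in list(range(434,450,1))+list(range(455,512,8)): print(u,P[231,u],c["image"][231,u].max())
m=np.zeros(P.shape[:2],bool); m[205:260,430:508]=(abs(P[205:260,430:508,2]-.133)<.012); m=cv2.erode(m.astype(np.uint8),np.ones((3,3)))>0
q=P[m]; a=np.linalg.lstsq(np.c_[q[:,:2],np.ones(len(q))],q[:,2],rcond=None)[0]
print(len(q),q.mean(0),"slope VAX deg",np.degrees(np.arctan(a[:2]@VAX)),"across",np.degrees(np.arctan(a[:2]@[VAX[1],-VAX[0]])))
cv2.imwrite("pics/crop5.png",cv2.resize(c["image"][190:290,390:550],None,fx=5,fy=5,interpolation=cv2.INTER_NEAREST))
E
```

```text
434 [ 0.5397 -0.2188  0.0054] 75
435 [ 0.5398 -0.2215  0.0044] 108
436 [ 0.5397 -0.2235  0.0054] 154
437 [ 0.5399 -0.2264  0.0039] 162
438 [ 0.5395 -0.2277  0.0074] 171
439 [ 0.528  -0.1983  0.1106] 106
440 [ 0.5273 -0.1985  0.1168] 39
441 [ 0.5265 -0.1986  0.1234] 36
442 [ 0.5259 -0.1989  0.1288] 33
443 [ 0.5253 -0.1994  0.1338] 14
444 [ 0.5255 -0.202   0.1321] 23
445 [ 0.5252 -0.2031  0.1349] 23
446 [ 0.5253 -0.2057  0.1334] 27
447 [ 0.525  -0.2067  0.1366] 16
448 [ 0.5252 -0.2095  0.1343] 2
449 [ 0.5253 -0.2118  0.1334] 88
455 [ 0.5252 -0.224   0.1338] 91
463 [ 0.525  -0.2401  0.1346] 93
471 [ 0.5251 -0.2572  0.1326] 92
479 [ 0.5249 -0.273   0.1343] 96
487 [ 0.5247 -0.2892  0.1348] 95
495 [ 0.5248 -0.306   0.1337] 92
503 [ 0.5247 -0.3224  0.1337] 91
511 [ 0.5245 -0.3383  0.1348] 8
900 [ 0.5288 -0.2637  0.1341] slope VAX deg -0.07250799217009209 across 0.06680900897081622
```

View pics/crop5.png

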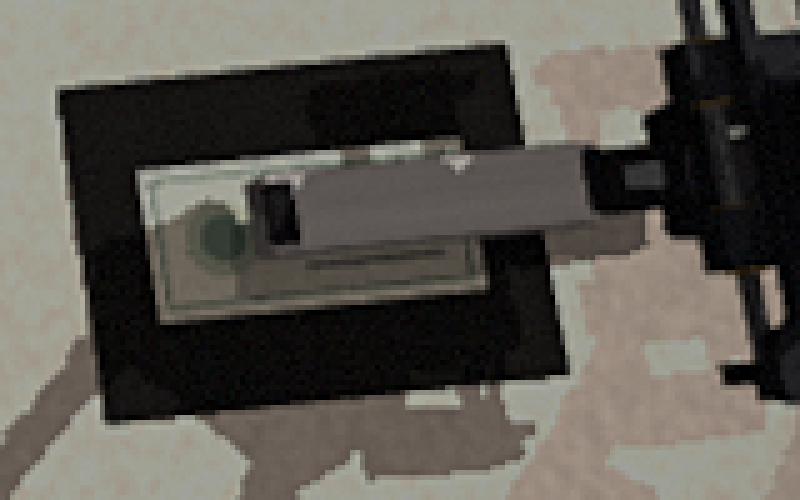

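The nose face is at y = -0.198, which puts the window at about (0.529, -0.263) against the voucher at (0.529, -0.262). The lamp is level within 0.1°, its axis is aligned with the voucher, and the window is about 0.106 m above the counter. Handing in.

```bash
python3 - <<'E'
from cell import manip, order
s=manip.state(); print(s["clock"],abs(s["joint_velocities"]).max(),s["gripper_width"])
order.close_job()
E
```

```text
15.4417 0.001298474143377766 0.025458324398380888
the job is handed in; nothing more can be done
```

The lamp is held still over the voucher and the job is handed in at 15.4 s of the 51 s allowed. No verdict is reported back, so what follows is from my own last checks.

I gripped the lamp by its handle, raised that end about 19° with the nose still under the till's top, and drew it out along the slant. Then I levelled it, carried it over and lowered it above the voucher.

**Lamp position:**

| Check | Measured | Allowed |
|---|---|---|
| Window off the voucher's centre | about 1–2 mm | 35 mm |
| Window height above the counter | about 106 mm (about 101 mm above the voucher) | 55–155 mm |
| Off the voucher's long side | within about 0.5° | 17° |
| Tilt from level | about 0.1° | 14° |

**On the way:** when tilted, the handle end stood about 0.12 m high. The force readings during the slide stayed near the lamp's own weight, with no sign of it catching.

**Surroundings:** the drawer looks as far open as at the start, about 0.195 m. The stamp and tape look unmoved. I judged these from the final top picture and did not re-measure them.

**A check that disagreed:** my first estimate of the final pose put the window about 11 mm off and gave meaningless tilts. It had included pixels from the gripper and the lamp's front face. The depth profile along the lamp gave the figures in the table.

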